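# Dispense one palm-sugar cake and push it onto the green mat

### The arm

A 6-joint arm with a two-finger parallel gripper is mounted at the origin on the work surface. World frame = base frame: x ahead of the robot, y to its left, z up, the work surface at z = 0. Lengths are in m, angles in rad, forces in N, time in s.
With the tool pointing down it reaches from about 0.35 to 0.85 m from the base axis. Payload 8.1 kg.
Tool frame: the origin (TCP) lies between the finger pads; the fingertips stand 8 mm ahead of it and the grasp point (between the pads) lies 11 mm behind it (robot.tip_reach is the y of the fingertips in the tool frame, in m); y points along the fingers, z is the direction in which the jaws open and shut, and the axes are right-handed (so a half turn about y gives the same grasp; the last joint's range is limited). The gripper opens to 93 mm and grips with 3 to 60 N. Pads are 15 mm wide; open, the fingers measure 128 mm over their backs; the gripper's body (75 mm by 188 mm) begins 65 mm behind the grasp point.
Start: joints at [1.133, 0.13, 1.488, -0, 1.523, -0.085], TCP at [0.207, 0.563, 0.197] pointing down, gripper open.
Joint ranges: [-2.96, 2.96], [-0.89, 2.26], [0.02, 2.5], [-1.34, 4.48], [0, 2.73], [-2.66, 2.66]. Speed limits (rad/s): [2.39, 2.39, 2.79, 3.14, 3.14, 3.14].

### API

Orientations are given as a rotation vector (axis times angle).
In Python, from plant import robot gives the robot as it stands.
- The arm moves only by the tool carry_out, never from a script. Its argument "increments" is a list of rows, each an object with "linear": the shift along the tool's x, y, z in m, a list of three; "yaw": the turn about the tool's y in rad. A call has 1 to 5 rows; each row is the pose to reach, as a shift and turn from the pose measured when the call began, along the tool's axes at that moment; what a row does not reach only later rows make up. A row lasts 1/8 s, in which the tool goes at most 62.5 mm and 10.7 degrees, less where a joint would pass 70% of its speed; a pose out of reach is approached as far as the arm can. A call with a gripper value outside its range is refused whole. "gripper" is the opening, from 0 (shut) to 1 (fully open), set as the call begins (left out, the last holds). The fingers move at their own pace and stop on an object; "newtons" is the grip in N (left out, the last holds). Time passes only in rows, so rows that repeat a pose let the fingers close. It gives the time, the measured TCP pose, the force and the opening at its end, in the units of the state.
- robot.read_state(): the state, without advancing time (a new reading comes with each control period).
- robot.read_camera(name): name is "side" or "top" or "wrist"; returns the picture (480x640x3 uint8, blue, green, red); there is no depth.
- robot.camera_params(name): a dict with "fov_y" (degrees; the focal length in pixels is half the picture's height over the tangent of half this angle, whatever the lens; pixels are square), "cx", "cy" (the principal point, pixels), "R" (3x3) and "t" (3): a world point X has camera coordinates R X + t. Camera axes: x right, y down, z forward; pixel columns grow to the right and rows downward; lengths in m; the calibration is good to about 2 mm. The wrist camera is an equidistant fisheye: a pixel r from the principal point sees the ray r / f radians off the axis. A picture is of the moment at which its call begins: read the wrist's pose just before it. camera_params takes no time and is no camera call; for the wrist camera it gives the pose at the moment of the call.
- robot.close_job(): hands the job in, once; it reports no verdict.
The state is a dict: "t": time; "q": joint angles; "dq": joint speeds; "joint_torque": joint torques, N m; "tool_pos": TCP position; "orientation": TCP orientation; "force": force on the tool from outside, world axes, zero at the start; "wrist_torque": the same for the moment, N m; "opening": finger opening in m.
Only numpy, scipy, OpenCV 4.12 (cv2) and the standard library are available. Lean on these libraries where they do the work, as an engineer would, in place of code of your own. Each camera call takes 0.05 s, during which the arm holds its last target.

### The job

Press the red plunger of the wooden sugar dispenser all the way down once and let it come back up, so that exactly one sugar cake slides out onto the table. Then, with the fingertips, gently push that cake flat along the table until it lies wholly on the round green mat, and leave it there: do not pinch, lift or tip it, leave the other cakes in the dispenser, and do not disturb the cup, jar and spoon.

Things in the scene. Friction and masses are not known exactly. Their poses are not given: they have to be found in the camera images.
- dispenser: Fixed light-wood dispenser, 157 mm long, 58 mm wide, 44 mm high (flat brass feet beside its rear part: 108 mm, 8 mm high). Origin on the table under the middle of its magazine, which takes x = -27 to +27 mm; cakes come out along its +x; z up. Behind the magazine the closed housing reaches to x = -130 mm and carries the plunger at x = -75 mm.
- plunger_top (a point): Centre of the flat top of the plunger's round red cap, 40 mm across, 105 mm above the table when up; moves down with it.
- plunger (a joint): Plunger travel in m: 0 up, 0.036 down on its stop. Sprung: 2.5 N starts it, about 8 N holds it down, a little more when moving. It drives a flat pusher 2.8 times as far: at full stroke the lowest cake's centre is left 95 mm in front of the dispenser's origin (its +x), or a little farther if pressed fast; the pusher returns with the plunger.
- cake1_center (a point): Centre of the lowest sugar cake, the one that will come out: brown disc, 40 mm across, 12 mm high, 25 g or so, lying flat; its centre is 6 mm above the table.
- cake1: The same cake; origin at the centre of its underside, z is its axis.
- cake2_center (a point): Centre of the second cake (same size), above the first at the start; stays in the dispenser.
- cake3_center (a point): Centre of the third, topmost cake (same size); stays in the dispenser.
- green_mat: Round green mat, 100 mm across, flat as a leaf (under 1 mm, things slide over it freely), fixed; origin at its centre, on the table. The cake's destination.
- red_mat: Round red mat of the same size, not used; it may be on either side. Origin at its centre.
- cup: Loose white cup, 66 mm across, 60 mm high, origin at the centre of its underside; leave alone.
- jar: Loose amber jar with brass lid, 66 mm across, 85 mm high, origin at the centre of its underside; leave alone.
- spoon: Loose wooden spoon, 180 mm long, lying on the table beside the work; origin under it, x along it; leave alone.
- magazine (a point): Point on the table at the centre of the magazine, an open-topped shaft with a clear front pane and a 15 mm high exit slot below it, holding a stack of three cakes. When the plunger rises after a press, the next cake drops to the table here.
Not all that is in view belongs to the job. What is shaped like the part that bears cake3_center but white or yellow is not meant.

How it is judged:
By the outcome, as a careful person would: the job done as asked, in the order asked, and still so for the second after the job is handed in, with the robot touching nothing.
It also fails if it takes over 59 s, if anything falls off the work surface, if the arm or the gripper's body presses on something with over 40 N, if the wrist force passes 120 N, or if a joint passes its speed limit or range.

## Working session

There is one attempt and no reset: what is moved stays moved. The work goes in short steps, Python scripts to look and compute and a tool call to move; the robot and the scene stay as the last step left them, time stands still between calls to the robot, and variables do not carry over. Pictures are saved under pics/ and viewed, and the job is handed in when it is done.

Besides the shell and the picture viewer there is one more tool, called after "Request:" as name([rows], argument=value, ...), one row to a line, values as JSON. carry_out: Moves the arm, as the interface text tells. Its arguments: {"type":"object","properties":{"increments":{"type":"array","items":{"type":"object","properties":{"linear":{"type":"array","items":{"type":"number"}},"yaw":{"type":"number"}}}},"gripper":{"type":"number"},"newtons":{"type":"number"}},"required":["increments"]}

```bash
ls; mkdir -p pics
python3 - <<'E'
from plant import robot
import cv2
s=robot.read_state();print(s['t'],s['tool_pos'],s['orientation'],s['force'],s['opening'],robot.tip_reach)
for n in ['side','top']:
    p=robot.camera_params(n);print(n,p)
    cv2.imwrite(f'pics/{n}0.png',robot.read_camera(n))
E
```

```text
pics
0.0 [0.20702912 0.56248536 0.1961707 ] [-1.55483445  0.27728882 -0.27651877] [ 0.42540414  0.57894224 -0.33867029] 0.0929651713506712 0.008
side {'fov_y': 57.67668965852834, 'cx': 320.20214126567555, 'cy': 237.971450295563, 'R': array([[ 0.99203791, -0.12586029, -0.00446897],
       [-0.06897863, -0.51331969, -0.85542086],
       [ 0.1053695 ,  0.84891818, -0.51791427]]), 't': array([-0.4875105 ,  0.13845245,  0.785202  ])}
top {'fov_y': 43.412271601801315, 'cx': 324.4581338722934, 'cy': 236.0613563711651, 'R': array([[-0.01417506, -0.99965053, -0.02231326],
       [-0.99860681,  0.01528758, -0.05050473],
       [ 0.05082819,  0.02156627, -0.99847453]]), 't': array([0.07613804, 0.487205  , 1.14183161])}
```

View pics/side0.png

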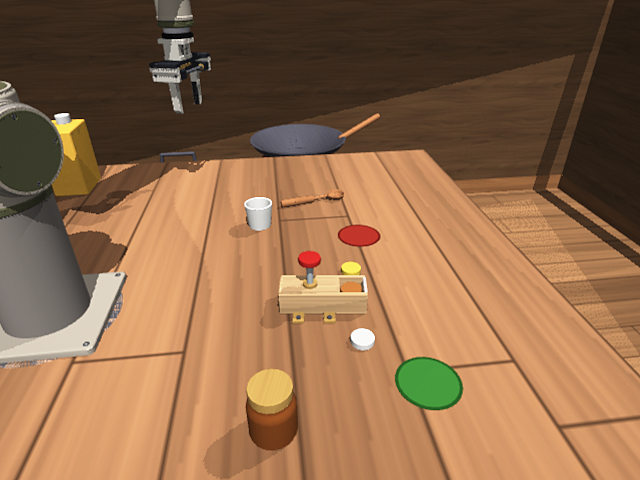

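View pics/top0.png

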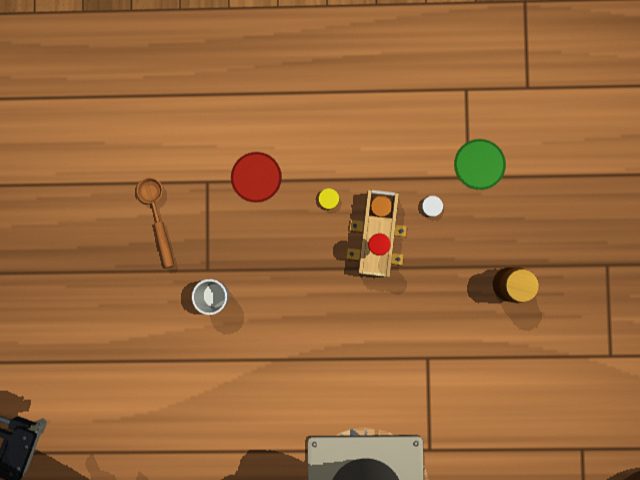

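The side view shows the dispenser at about (322,295), the green mat at (429,383), and the jar, cup and spoon clear of it. In the top view the red cap is at (379,244), the magazine at (381,207), the green mat at (480,164), and white and yellow decoy discs at (432,206) and (329,199). Next I'll measure these.

```bash
cat > h.py <<'E'
import numpy as np,cv2
from plant import robot
def ray(n,u,v,p=None):
    p=p or robot.camera_params(n); f=240/np.tan(np.radians(p['fov_y']/2))
    d=np.array([(u-p['cx'])/f,(v-p['cy'])/f,1]); R=np.array(p['R']);return -R.T@p['t'],R.T@d
def onz(n,u,v,z):
    c,d=ray(n,u,v);return c+d*(z-c[2])/d[2]
def proj(n,X):
    p=robot.camera_params(n); f=240/np.tan(np.radians(p['fov_y']/2));c=np.array(p['R'])@X+p['t']
    return np.array([p['cx']+f*c[0]/c[2],p['cy']+f*c[1]/c[2]])
def tri(u1,u2):
    a,b=ray('top',*u1);c,d=ray('side',*u2)
    s=np.linalg.lstsq(np.c_[b,-d],c-a,rcond=None)[0]
    return (a+b*s[0]+c+d*s[1])/2, np.linalg.norm(a+b*s[0]-c-d*s[1])
def blobs(img,lo,hi,amin=60):
    h=cv2.cvtColor(img,cv2.COLOR_BGR2HSV);m=cv2.inRange(h,lo,hi)
    n,l,s,c=cv2.connectedComponentsWithStats(m)
    return [(c[i].round(1),s[i]) for i in range(1,n) if s[i][4]>amin],m
E
python3 - <<'E'
from h import *
top=cv2.imread('pics/top0.png');side=cv2.imread('pics/side0.png')
for nm,lo,hi in [('green',(45,80,50),(75,255,255)),('red',(0,200,120),(5,255,255)),('yellow',(25,180,120),(33,255,255)),('white',(0,0,180),(180,40,255)),('orange',(8,210,150),(14,255,255))]:
  for n,im in (('top',top),('side',side)):
    for c,s in blobs(im,lo,hi)[0]:
      print(nm,n,c,s,onz(n,*c,{'green':0,'red':.105}.get(nm,.012)).round(4))
t=cv2.resize(top[150:310,300:460],None,fx=5,fy=5,interpolation=cv2.INTER_CUBIC)[:, :];cv2.imwrite('pics/tc.png',t[:600])
cv2.imwrite('pics/sc.png',cv2.resize(side[240:360,250:410],None,fx=5,fy=5,interpolation=cv2.INTER_CUBIC))
E
```

```text
green top [479.5 163.9] [ 455  139   50   50 1987] [ 0.6244 -0.2333  0.    ]
green side [428.3 383.2] [ 395  357   68   53 2730] [ 0.624  -0.2363  0.    ]
red top [255.7 176.7] [ 233  154   46   47 1695] [0.5911 0.1876 0.105 ]
red top [379. 244.] [369 234  21  21 359] [ 0.4682 -0.0288  0.105 ]
red side [358.7 235.1] [339 225  41  21 389] [0.5681 0.0289 0.105 ]
red side [309.1 258.8] [298 251  22  17 278] [ 0.4679 -0.0378  0.105 ]
yellow top [328.4 198.3] [319 188  20  21 330] [0.5609 0.0604 0.012 ]
white top [432.4 205.6] [423 196  20  20 324] [ 0.5436 -0.1386  0.012 ]
white top [209.  296.6] [192 279  35  36 205] [0.3756 0.2919 0.012 ]
white top [208.  296.2] [204 287   9  19 127] [0.3764 0.2938 0.012 ]
white side [175.5  49.3] [169  39  16  21 196] [-0.2682  3.2337  0.012 ]
white side [166.4  79. ] [153  76  27   6 100] [-0.1384  2.0448  0.012 ]
white side [175.8 103.7] [172  97   9  14  72] [0.0023 1.4617 0.012 ]
white side [ 61.3 118. ] [ 55 113  14  11 117] [-0.4385  1.2878  0.012 ]
white side [258.5 211.7] [244 197  28  34 622] [0.3765 0.3279 0.012 ]
white side [ 68.3 326.9] [   0  272  125   87 3464] [ 0.0534 -0.0518  0.012 ]
white side [362.7 338.4] [351 328  24  23 404] [ 0.5434 -0.1438  0.012 ]
```

View pics/tc.png

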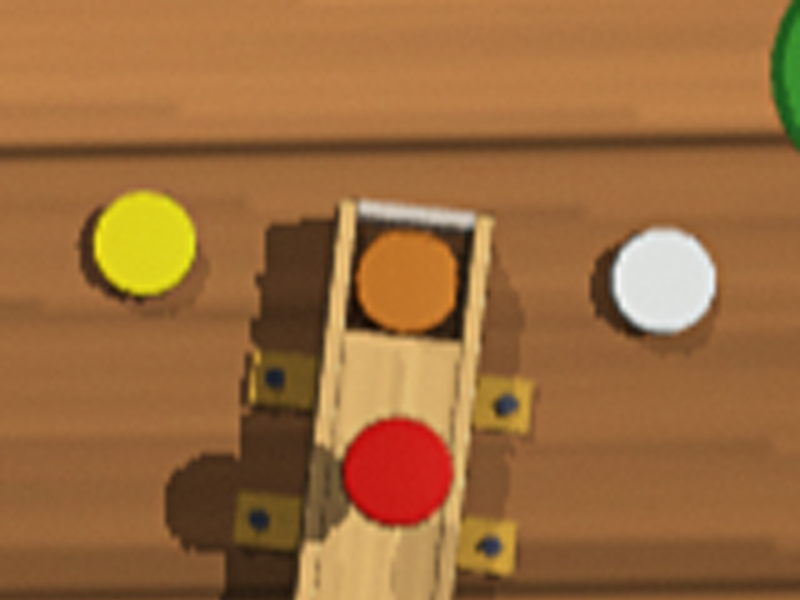

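View pics/sc.png

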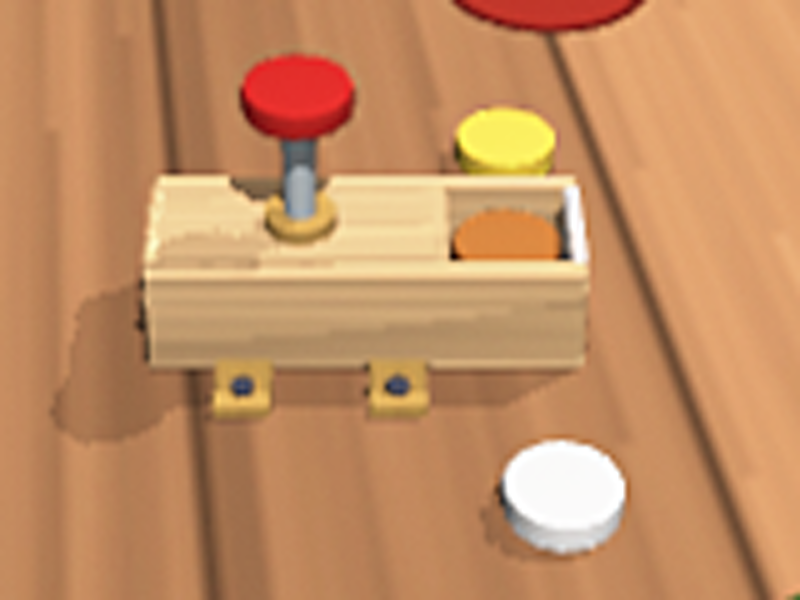

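Run:
```python
from h import *
g=lambda a,b,z:onz('top',300+a/5-.4,150+b/5-.4,z)
c3=g(408,281,.036);pl=onz('top',379,244,.105);d=c3-pl;print(c3,pl,np.hypot(*d[:2]),np.degrees(np.arctan2(d[1],d[0])))
for a,b in (((340,203),(300,600)),((493,217),(452,600))):
  e=g(*a,.044)-g(*b,.044);print(g(*a,.044),np.degrees(np.arctan2(e[1],e[0])))
s=robot.read_state()
from scipy.spatial.transform import Rotation as R
print(R.from_rotvec(s['orientation']).as_matrix().round(3), s['t'])
```

```text
[ 0.54239569 -0.03896235  0.036     ] [ 0.46815503 -0.02875909  0.105     ] 0.07493852537305784 -7.825415090095917
[ 0.57127193 -0.01356504  0.044     ] -6.73533915085404
[ 0.56505042 -0.0704898   0.044     ] -7.228907098874418
[[ 0.938 -0.001  0.346]
 [-0.346 -0.002  0.938]
 [-0.    -1.    -0.002]] 0.1
```

Request:
carry_out([
  {"linear": [0.037, 0, -0.039], "yaw": 0.1},
  {"linear": [0.075, 0, -0.077], "yaw": 0.2},
  {"linear": [0.112, 0, -0.116], "yaw": 0.3},
  {"linear": [0.15, 0, -0.155], "yaw": 0.4},
  {"linear": [0.187, 0, -0.193], "yaw": 0.5},
], gripper=0, newtons=20)

```text
t: 0.72
tool_pos: [0.3161, 0.3151, 0.1962]
orientation: [-1.467, 0.669, -0.669]
force: [0.2, 0.2, 0.3]
opening: 0.0479
```

```bash
cat >> h.py <<'E'
from scipy.spatial.transform import Rotation as Rn
def rel(x,y,z,zang):
    "shift in tool axes and yaw to reach TCP x,y,z with tool z at world angle zang deg"
    s=robot.read_state();R=Rn.from_rotvec(s['orientation']).as_matrix()
    a=np.degrees(np.arctan2(R[1,2],R[0,2]));w=(zang-a+180)%360-180
    print('t',s['t'],'pos',s['tool_pos'].round(4),'zang',a.round(2),'tooly',R[:,1].round(4),'F',s['force'].round(2),'open',round(s['opening'],4),'q',np.round(s['q'],2))
    print('lin',(R.T@(np.array([x,y,z])-s['tool_pos'])).round(4),'yaw',round(-np.radians(w),4))
E
python3 -c "
from h import *
rel(.468,-.029,.16,-4)"
```

```text
t 0.725 pos [0.3161 0.3151 0.1962] zang 40.97 tooly [-8.0e-04 -1.8e-03 -1.0e+00] F [0.24 0.15 0.26] open 0.0479 q [ 0.67 -0.3   1.89 -0.    1.55 -0.05]
lin [ 0.3594  0.0367 -0.1108] yaw 0.7848
```

Request:
carry_out([
  {"linear": [0.045, 0.004, -0.014], "yaw": 0.1},
  {"linear": [0.09, 0.008, -0.028], "yaw": 0.2},
  {"linear": [0.135, 0.012, -0.042], "yaw": 0.3},
  {"linear": [0.18, 0.016, -0.056], "yaw": 0.4},
  {"linear": [0.225, 0.02, -0.07], "yaw": 0.5},
])

```text
t: 1.35
tool_pos: [0.4109, 0.0978, 0.1762]
orientation: [-1.304, 1.052, -1.052]
force: [1.0, 0.2, 0.3]
opening: 0.0011
```

```bash
python3 -c "
from h import *
rel(.468,-.029,.13,-4)"
```

```text
t 1.35 pos [0.4109 0.0978 0.1762] zang 12.13 tooly [-9.0e-04 -1.7e-03 -1.0e+00] F [0.99 0.2  0.33] open 0.0011 q [ 0.11 -0.36  1.98 -0.    1.52 -0.1 ]
lin [0.1359 0.0464 0.0293] yaw 0.2815
```

Request:
carry_out([
  {"linear": [0.045, 0.01, 0.01], "yaw": 0.1},
  {"linear": [0.09, 0.02, 0.02], "yaw": 0.2},
  {"linear": [0.136, 0.035, 0.029], "yaw": 0.28},
  {"linear": [0.136, 0.046, 0.029], "yaw": 0.28},
  {"linear": [0.136, 0.046, 0.029], "yaw": 0.28},
])

```text
t: 1.98
tool_pos: [0.4665, -0.0288, 0.1289]
orientation: [-1.18, 1.262, -1.258]
force: [-0.2, -0.6, 0.6]
opening: -0.0001
```

```bash
python3 -c "
from h import *
rel(.468,-.029,.077,-4)
cv2.imwrite('pics/s1.png',cv2.resize(robot.read_camera('side')[160:360,200:440],None,fx=3,fy=3))
cv2.imwrite('pics/t1.png',robot.read_camera('top'))"
```

```text
t 1.975 pos [ 0.4665 -0.0288  0.1289] zang -3.92 tooly [-4.e-03 -8.e-04 -1.e+00] F [-0.2  -0.61  0.57] open -0.0001 q [-0.17 -0.19  1.93 -0.    1.41 -0.1 ]
lin [0.     0.0519 0.0018] yaw 0.0014
```

View pics/s1.png

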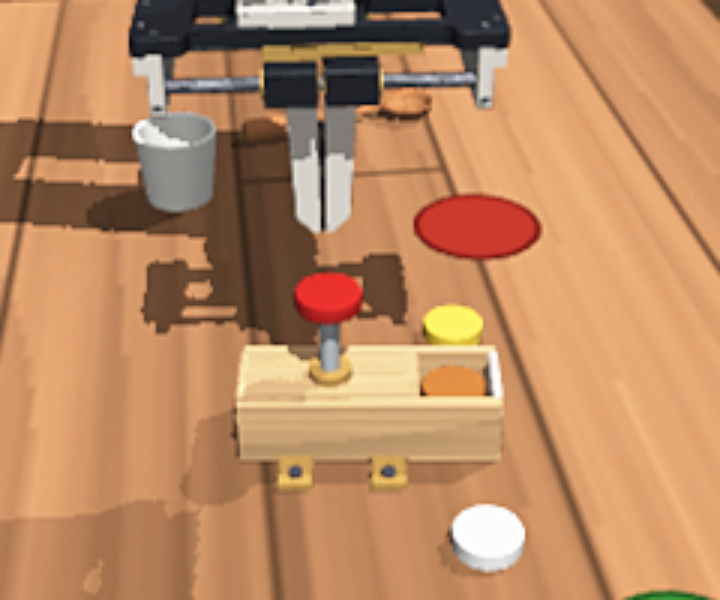

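The closed fingertips hang centred about 16 mm above the red cap; in the crop the tip is at (322,230) and the cap at (328,295). Now I'll press slowly.

Request:
carry_out([
  {"linear": [0, 0.012, 0.001], "yaw": 0},
  {"linear": [0, 0.016, 0.002], "yaw": 0},
  {"linear": [0, 0.021, 0.002], "yaw": 0},
  {"linear": [0, 0.026, 0.002], "yaw": 0},
  {"linear": [0, 0.031, 0.002], "yaw": 0},
])

```text
t: 2.7
tool_pos: [0.4694, -0.0284, 0.0991]
orientation: [-1.179, 1.258, -1.259]
force: [0.4, -0.5, -0.3]
opening: 0.0005
```

```bash
python3 -c "
from h import *
rel(.468,-.029,.077,-4)"
```

```text
t 2.7 pos [ 0.4694 -0.0284  0.0991] zang -3.82 tooly [-0.0013 -0.0014 -1.    ] F [ 0.36 -0.5  -0.3 ] open 0.0005 q [-0.17 -0.16  1.95 -0.    1.34 -0.1 ]
lin [ 0.0006  0.0221 -0.0013] yaw 0.0031
```

```bash
python3 -c "
from h import *
cv2.imwrite('pics/s2.png',cv2.resize(robot.read_camera('side')[160:360,200:440],None,fx=3,fy=3))
print(robot.read_state()['force'],robot.read_state()['joint_torque'])
print(proj('side',np.array([.4694,-.0284,.0911])),proj('side',np.array([.4694,-.0284,.105])))"
```

```text
[-0.62326482 -0.14569963 -0.7752497 ] [ 7.13564199e-02 -4.07114804e+01 -4.93053854e+01  7.92091177e-02
  5.48101484e-02  7.63407588e-04]
[309.5359553 262.365469 ] [309.3986037  255.74396078]
```

View pics/s2.png

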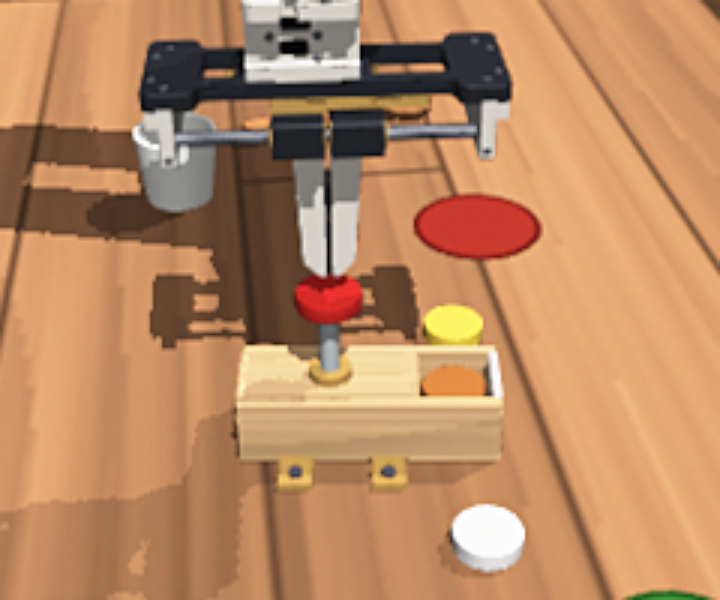

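View pics/t1.png

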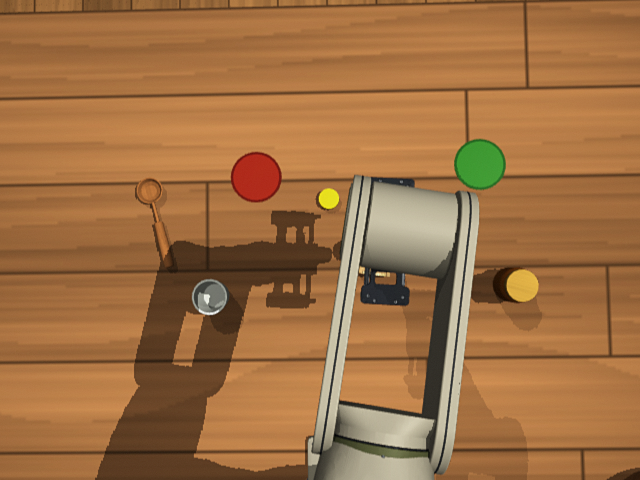

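```bash
python3 -c "
from h import *
print(proj('side',np.array([.4665,-.0288,.121])))
print(proj('side',np.array([.4694,-.0084,.0911])))
p=robot.camera_params('wrist');print(p)
im=robot.read_camera('wrist');cv2.imwrite('pics/w2.png',im)
f=240/np.radians(p['fov_y']/2) if 0 else 240/np.tan(np.radians(p['fov_y']/2))
for X in ([.4694,-.0284,.0911],[.4682,-.0288,.105],[.4694,-.0284,.112]):
  c=p['R']@np.array(X)+p['t'];th=np.arctan2(np.hypot(*c[:2]),c[2]);print(np.array([p['cx'],p['cy']])+f*th*c[:2]/np.hypot(*c[:2]))
"
```

```text
[307.57901804 248.20934133]
[308.36202891 256.10038632]
{'fov_y': 65.70646984690485, 'cx': 318.8551777737459, 'cy': 242.7708523950332, 'R': array([[ 0.99773697, -0.06719998, -0.00225643],
       [-0.06471956, -0.9689257 ,  0.23873493],
       [-0.0182293 , -0.23804863, -0.97108215]]), 't': array([-0.47021118, -0.00128955,  0.29538383])}
[318.5469655  274.57651497]
[316.20626965 284.04202453]
[318.41961524 287.96438342]
```

View pics/w2.png

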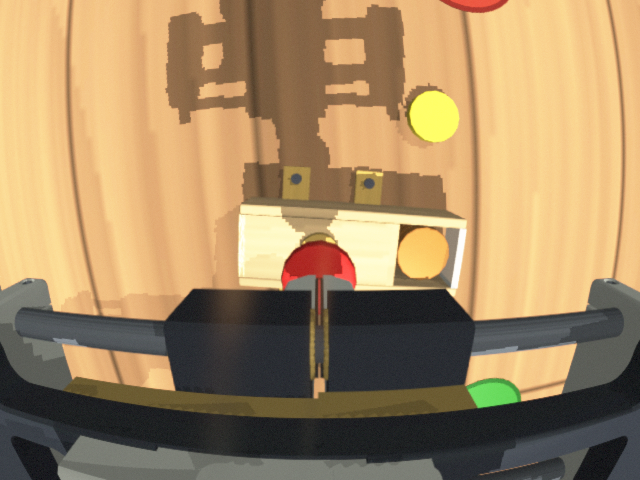

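The fingers haven't touched the cap yet: there is no force, and their tips sit about 20 mm higher in the picture than tip_reach predicts. I'll keep going down and watch the force.

Request:
carry_out([
  {"linear": [0, 0.003, 0], "yaw": 0},
  {"linear": [0, 0.006, 0], "yaw": 0},
  {"linear": [0, 0.009, 0], "yaw": 0},
])

```text
t: 3.18
tool_pos: [0.4689, -0.0285, 0.0895]
orientation: [-1.179, 1.259, -1.258]
force: [-0.6, -0.2, -0.4]
opening: 0.0005
```

```bash
python3 -c "
from h import *
rel(.468,-.029,.077,-4)
cv2.imwrite('pics/s3.png',cv2.resize(robot.read_camera('side')[160:360,200:440],None,fx=3,fy=3))"
```

```text
t 3.175 pos [ 0.4689 -0.0285  0.0895] zang -3.84 tooly [-0.0024 -0.0012 -1.    ] F [-0.6  -0.22 -0.42] open 0.0005 q [-0.17 -0.15  1.96 -0.    1.33 -0.1 ]
lin [ 0.0006  0.0125 -0.0008] yaw 0.0029
```

View pics/s3.png

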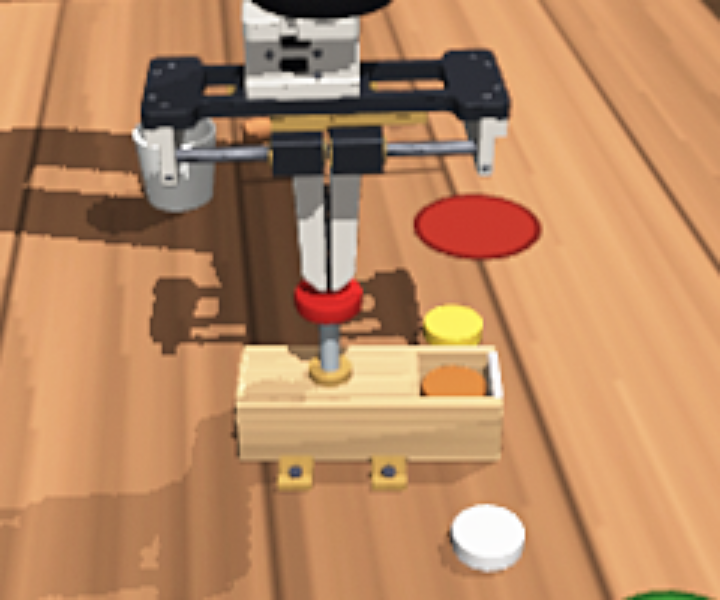

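The tips are now about level with the cap top, at crop (328,292), and the force is still zero. I'll continue in small steps.

Request:
carry_out([
  {"linear": [0, 0.003, 0], "yaw": 0},
  {"linear": [0, 0.006, 0], "yaw": 0},
])

```text
t: 3.48
tool_pos: [0.4686, -0.0284, 0.0829]
orientation: [-1.18, 1.26, -1.258]
force: [-1.2, 0.0, 2.7]
opening: 0.0007
```

Contact at TCP z of about 0.083, with 2.7 N. Now the stroke.

Request:
carry_out([
  {"linear": [0, 0.005, 0], "yaw": 0},
  {"linear": [0, 0.01, 0], "yaw": 0},
  {"linear": [0, 0.015, 0], "yaw": 0},
  {"linear": [0, 0.02, 0], "yaw": 0},
  {"linear": [0, 0.025, 0], "yaw": 0},
])

```text
t: 4.1
tool_pos: [0.4688, -0.0285, 0.0582]
orientation: [-1.18, 1.259, -1.258]
force: [-2.7, 0.8, 7.6]
opening: 0.0007
```

```bash
python3 -c "
from h import *
rel(.468,-.029,.05,-4)
cv2.imwrite('pics/s4.png',cv2.resize(robot.read_camera('side')[160:360,200:440],None,fx=3,fy=3))"
```

```text
t 4.1 pos [ 0.4688 -0.0285  0.0582] zang -3.83 tooly [-0.0024 -0.0012 -1.    ] F [-2.66  0.83  7.58] open 0.0007 q [-0.17 -0.11  1.99 -0.    1.26 -0.1 ]
lin [ 0.0006  0.0082 -0.0008] yaw 0.0029
```

View pics/s4.png

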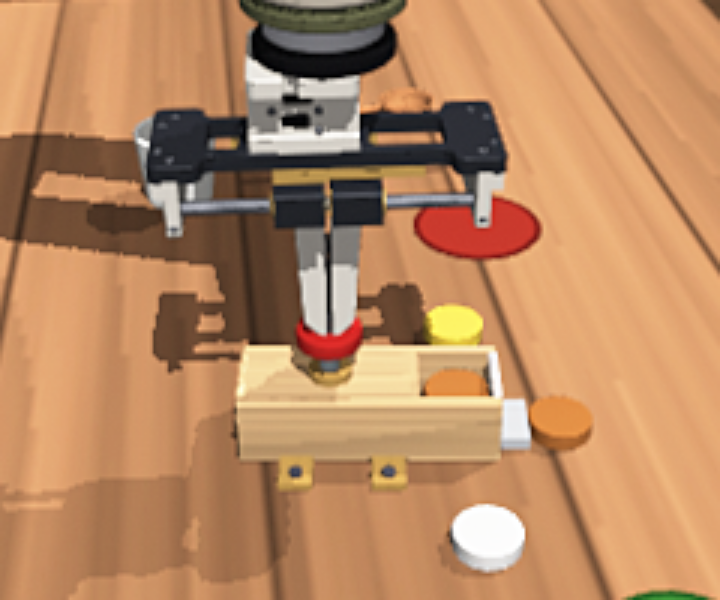

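The cake is out on the table at crop (560,420) and the cap is nearly down, so I'll finish the stroke until the stop shows in the force.

Request:
carry_out([
  {"linear": [0, 0.004, 0], "yaw": 0},
  {"linear": [0, 0.008, 0], "yaw": 0},
  {"linear": [0, 0.01, 0], "yaw": 0},
])

```text
t: 4.53
tool_pos: [0.4689, -0.0284, 0.048]
orientation: [-1.179, 1.259, -1.258]
force: [-3.5, -0.1, 9.0]
opening: 0.0007
```

Request:
carry_out([
  {"linear": [0, 0.002, 0], "yaw": 0},
  {"linear": [0, 0.003, 0], "yaw": 0},
])

```text
t: 4.78
tool_pos: [0.4693, -0.0285, 0.0475]
orientation: [-1.179, 1.259, -1.258]
force: [-17.3, 2.4, 34.6]
opening: 0.0007
```

It's on the stop: the force jumped to 35 N. Now release.

Request:
carry_out([
  {"linear": [0, -0.008, 0], "yaw": 0},
  {"linear": [0, -0.018, 0], "yaw": 0},
  {"linear": [0, -0.028, 0], "yaw": 0},
  {"linear": [0, -0.038, 0], "yaw": 0},
  {"linear": [0, -0.06, 0], "yaw": 0},
])

```text
t: 5.4
tool_pos: [0.4685, -0.0283, 0.107]
orientation: [-1.181, 1.261, -1.257]
force: [0.0, -0.6, 0.1]
opening: 0.0005
```

```bash
python3 -c "
from h import *
rel(.57,.03,.15,-4)
im=robot.read_camera('side');cv2.imwrite('pics/side5.png',im)
print(blobs(im,(5,150,100),(15,255,255),40)[0])
cv2.imwrite('pics/s5.png',cv2.resize(im[160:360,200:440],None,fx=3,fy=3))"
```

```text
t 5.4 pos [ 0.4685 -0.0283  0.107 ] zang -3.82 tooly [-0.004 -0.001 -1.   ] F [ 0.   -0.58  0.13] open 0.0005 q [-0.17 -0.16  1.95 -0.    1.36 -0.1 ]
lin [-0.0648 -0.0434  0.0972] yaw 0.0031
[(array([362. , 126.4]), array([345, 115,  35,  23,  66], dtype=int32)), (array([553. , 181.6]), array([546, 175,  15,  13, 102], dtype=int32)), (array([492.1, 185.2]), array([455, 177,  80,  16, 495], dtype=int32)), (array([528.6, 178.6]), array([521, 176,  16,   7,  43], dtype=int32)), (array([349.8, 289.5]), array([340, 287,  21,   5,  76], dtype=int32)), (array([402.5, 300.4]), array([392, 292,  22,  18, 312], dtype=int32)), (array([273.9, 426.4]), array([ 248,  392,   49,   59, 1545], dtype=int32))]
```

View pics/s5.png

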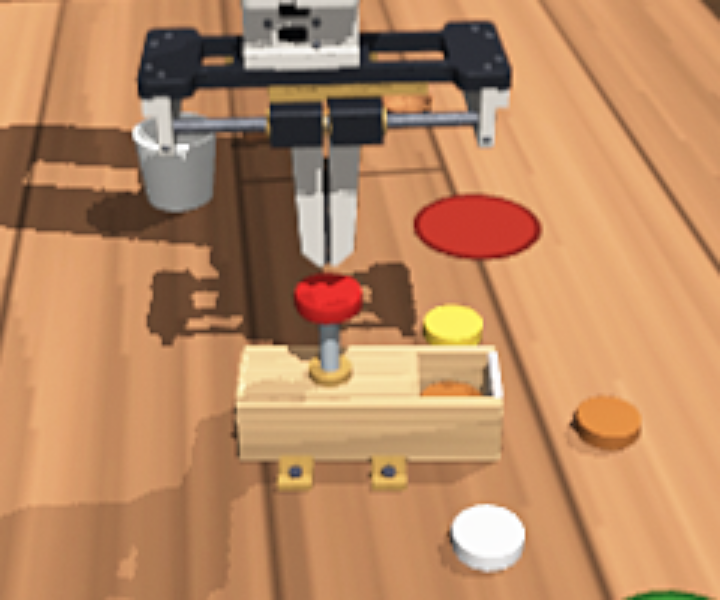

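```bash
python3 -c "
from h import *
print(proj('side',np.array([.4685,-.0283,.1285])), 'obs 309.3 248.3')
print(proj('side',np.array([.207,.5625,.188])),proj('side',np.array([.207,.5625,.2175])))
for z in (0.006,.012): print(onz('side',402.5,300.4,z))
print(onz('side',402.5,298.4,.012))
im=cv2.imread('pics/side0.png');cv2.imwrite('pics/s0c.png',cv2.resize(im[20:130,120:240],None,fx=5,fy=5))
"
```

```text
[308.62975713 244.26425456] obs 309.3 248.3
[190.30604374 118.50523724] [188.56348493 107.56188786]
[ 0.6384035  -0.05098234  0.006     ]
[ 0.63575754 -0.05801484  0.012     ]
[ 0.63739886 -0.05243868  0.012     ]
```

View pics/s0c.png

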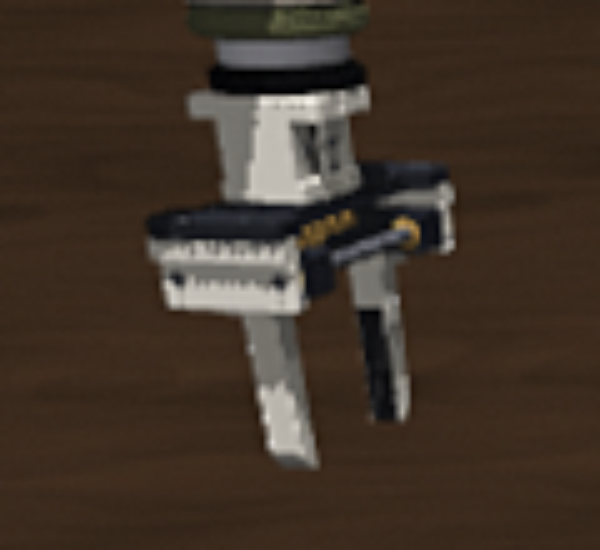

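The plunger is back up and one cake is out at side pixel (402,300), roughly (0.637,-0.05). The fingertips are consistently about 21 mm behind the TCP, by both contact and image, so I'll use that offset. Now move to the staging point behind the cake.

Request:
carry_out([
  {"linear": [0, -0.04, 0], "yaw": 0},
  {"linear": [-0.01, -0.05, 0.045], "yaw": 0},
  {"linear": [-0.025, -0.05, 0.09], "yaw": 0},
  {"linear": [-0.044, -0.05, 0.135], "yaw": 0},
  {"linear": [-0.044, -0.05, 0.169], "yaw": 0},
], gripper=0.26)

```text
t: 6.08
tool_pos: [0.6439, 0.0054, 0.1602]
orientation: [-1.178, 1.256, -1.259]
force: [-0.1, -0.4, 0.2]
opening: 0.0245
```

```bash
python3 -c "
from h import *
rel(.640,.005,.01,-4)
for n in ('side','top'):
  im=robot.read_camera(n);cv2.imwrite(f'pics/{n}6.png',im)
"
```

```text
t 6.075 pos [0.6439 0.0054 0.1602] zang -3.74 tooly [ 0.001  -0.0015 -1.    ] F [-0.1  -0.44  0.15] open 0.0245 q [-0.07  0.27  1.4  -0.    1.47 -0.  ]
lin [ 0.0005  0.1502 -0.0041] yaw 0.0046
```

View pics/top6.png

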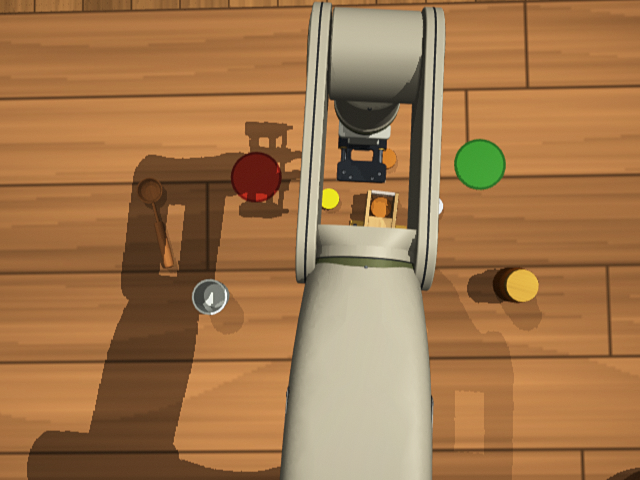

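View pics/side6.png

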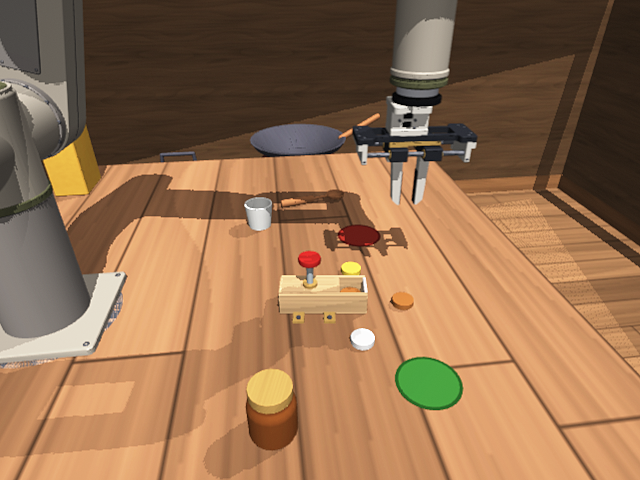

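Top view: the cake's right part shows at about (390,159) beside the gripper. Side view: the cake is at (402,300), with the gripper behind it and the path to the mat clear. Lowering.

Request:
carry_out([
  {"linear": [0, 0.05, -0.002], "yaw": 0},
  {"linear": [0, 0.1, -0.004], "yaw": 0},
  {"linear": [0, 0.135, -0.004], "yaw": 0},
  {"linear": [0, 0.15, -0.004], "yaw": 0},
  {"linear": [0, 0.15, -0.004], "yaw": 0},
])

```text
t: 6.8
tool_pos: [0.6394, 0.0042, 0.0085]
orientation: [-1.179, 1.258, -1.259]
force: [-0.9, -0.1, 0.5]
opening: 0.0237
```

```bash
python3 -c "
from h import *
im=cv2.imread('pics/top6.png');b,m=blobs(im,(5,200,100),(16,255,255),20)
x=im[140:180,370:410];cv2.imwrite('pics/tcc.png',cv2.resize(x,None,fx=12,fy=12))
for c,s in b: print(c,s)
print(onz('top',387,159,.012))
rel(.640,.005,-.016,-4)
im=robot.read_camera('side');cv2.imwrite('pics/s7.png',cv2.resize(im[160:360,300:540],None,fx=3,fy=3))
print(proj('side',np.array([.640,.005,.0325])))
"
```

```text
[386.4 154.7] [383 149  11  15  70]
[374.5 205.2] [371 198  11  18  66]
[ 0.63505625 -0.05358293  0.012     ]
t 6.8 pos [0.6394 0.0042 0.0085] zang -3.8 tooly [-0.0015 -0.0017 -1.    ] F [-0.85 -0.12  0.52] open 0.0237 q [-0.07  0.39  1.54 -0.    1.21 -0.01]
lin [-0.0009  0.0245  0.0006] yaw 0.0034
[396.27670364 271.14637715]
```

View pics/s7.png

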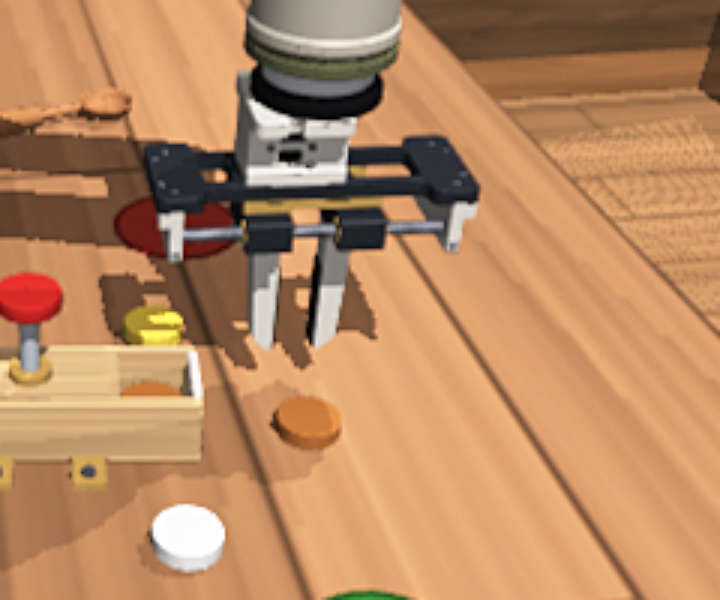

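View pics/tcc.png

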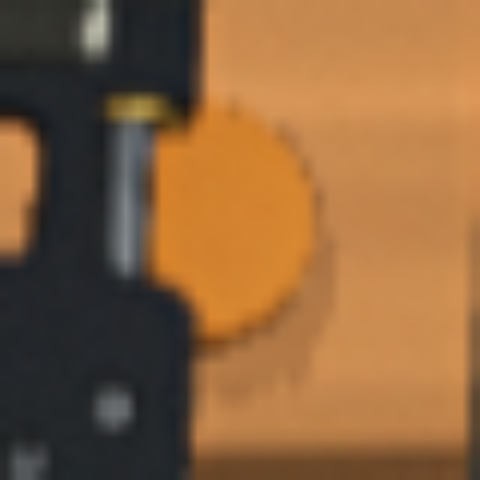

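Fingertips at crop (262,347) and (320,347) straddle the push line behind the cake at (308,420), still about 28 mm up. The cake is at (0.637,-0.051). I'll lower them to about 5 mm.

Request:
carry_out([
  {"linear": [0, 0.01, 0.002], "yaw": 0},
  {"linear": [0, 0.018, 0.002], "yaw": 0},
  {"linear": [0, 0.024, 0.002], "yaw": 0},
  {"linear": [0, 0.024, 0.002], "yaw": 0},
])

```text
t: 7.35
tool_pos: [0.642, 0.004, -0.0148]
orientation: [-1.179, 1.257, -1.259]
force: [-0.7, 0.2, 0.4]
opening: 0.0243
```

```bash
python3 -c "
from h import *
rel(.6411,.0042,-.016,-4)
im=robot.read_camera('side');cv2.imwrite('pics/s8.png',cv2.resize(im[220:340,340:480],None,fx=5,fy=5))
"
```

```text
t 7.35 pos [ 0.642   0.004  -0.0148] zang -3.8 tooly [-4.0e-04 -1.8e-03 -1.0e+00] F [-0.71  0.24  0.43] open 0.0243 q [-0.07  0.43  1.54 -0.    1.18 -0.01]
lin [-0.0001  0.0012 -0.0009] yaw 0.0035
```

View pics/s8.png

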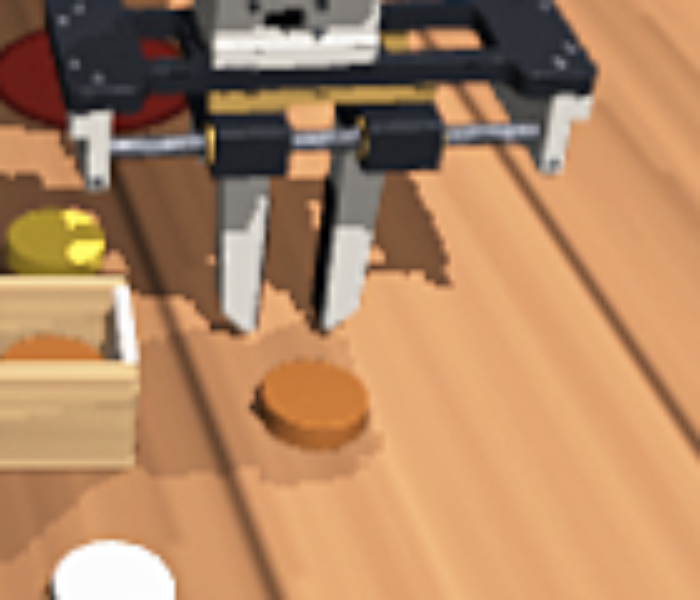

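The tips are just above the table at crop (245,330) and (325,330), 1–2 mm clear by their shadows and facing the cake. Starting the push.

Request:
carry_out([
  {"linear": [0.01, 0.001, 0], "yaw": 0},
  {"linear": [0.02, 0.001, 0], "yaw": 0},
  {"linear": [0.026, 0.001, -0.001], "yaw": 0},
  {"linear": [0.032, 0.001, -0.001], "yaw": 0},
  {"linear": [0.038, 0.001, -0.001], "yaw": 0},
])

```text
t: 8.02
tool_pos: [0.6389, -0.0343, -0.0151]
orientation: [-1.178, 1.257, -1.259]
force: [-0.3, -0.5, -0.3]
opening: 0.0245
```

```bash
python3 -c "
from h import *
rel(.624,-.21,-.016,-4)
im=robot.read_camera('side');cv2.imwrite('pics/s9.png',cv2.resize(im[220:340,340:480],None,fx=5,fy=5))
"
```

```text
t 8.025 pos [ 0.6389 -0.0343 -0.0151] zang -3.8 tooly [ 5.0e-04 -1.8e-03 -1.0e+00] F [-0.34 -0.47 -0.28] open 0.0245 q [-0.13  0.42  1.55 -0.    1.17 -0.07]
lin [ 0.1763  0.0012 -0.0032] yaw 0.0034
```

View pics/s9.png

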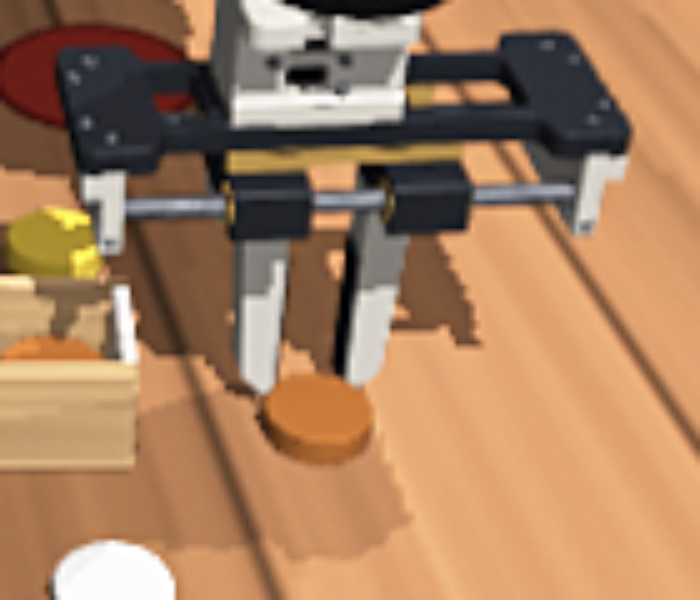

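The cake is cradled against both tips and moving. Continuing.

Request:
carry_out([
  {"linear": [0.01, 0.001, 0], "yaw": 0},
  {"linear": [0.02, 0.001, 0], "yaw": 0},
  {"linear": [0.03, 0.001, 0], "yaw": 0},
  {"linear": [0.04, 0.001, 0], "yaw": 0},
  {"linear": [0.05, 0.001, 0], "yaw": 0},
])

```text
t: 8.7
tool_pos: [0.6354, -0.0857, -0.016]
orientation: [-1.178, 1.257, -1.26]
force: [-0.2, 0.3, 0.1]
opening: 0.0245
```

Request:
carry_out([
  {"linear": [0.01, 0, 0], "yaw": 0},
  {"linear": [0.02, 0, 0], "yaw": 0},
  {"linear": [0.03, 0, -0.001], "yaw": 0},
  {"linear": [0.04, 0, -0.001], "yaw": 0},
  {"linear": [0.05, 0, -0.001], "yaw": 0},
])

```text
t: 9.32
tool_pos: [0.631, -0.1361, -0.0159]
orientation: [-1.178, 1.257, -1.26]
force: [-0.8, 0.6, -0.5]
opening: 0.0244
```

```bash
python3 -c "
from h import *
rel(.6245,-.211,-.016,-4)
im=robot.read_camera('side');cv2.imwrite('pics/s10.png',cv2.resize(im[250:430,340:500],None,fx=3,fy=3))
"
```

```text
t 9.325 pos [ 0.631  -0.1361 -0.0159] zang -3.83 tooly [ 4.0e-04 -2.2e-03 -1.0e+00] F [-0.76  0.57 -0.48] open 0.0244 q [-0.29  0.44  1.53 -0.    1.18 -0.22]
lin [ 0.0751  0.0002 -0.0015] yaw 0.0029
```

View pics/s10.png

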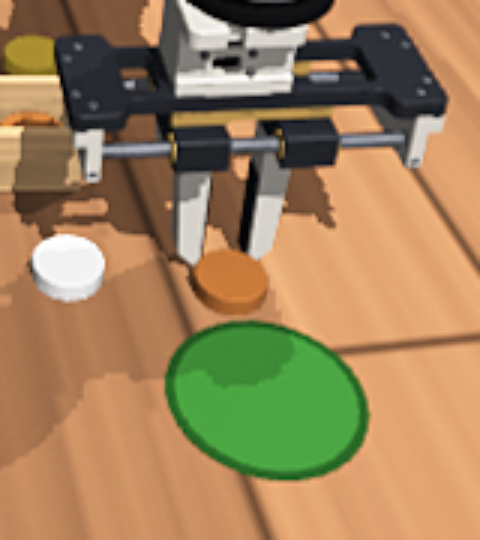

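The cake, at crop (231,280), is flat in the cradle and heading for the mat centred at (267,400). Continuing, slower at the end.

Request:
carry_out([
  {"linear": [0.01, 0, 0], "yaw": 0},
  {"linear": [0.02, 0, -0.001], "yaw": 0},
  {"linear": [0.03, 0, -0.001], "yaw": 0},
  {"linear": [0.04, 0, -0.001], "yaw": 0},
  {"linear": [0.048, 0, -0.001], "yaw": 0},
])

```text
t: 10.0
tool_pos: [0.6267, -0.186, -0.0157]
orientation: [-1.178, 1.257, -1.261]
force: [1.1, -0.6, 0.1]
opening: 0.024
```

```bash
python3 -c "
from h import *
rel(.6245,-.211,-.016,-4)
im=robot.read_camera('side');cv2.imwrite('pics/s11.png',cv2.resize(im[250:430,340:500],None,fx=3,fy=3))
cv2.imwrite('pics/t11.png',cv2.resize(robot.read_camera('top')[100:240,400:560],None,fx=4,fy=4))
"
```

```text
t 10.0 pos [ 0.6267 -0.186  -0.0157] zang -3.88 tooly [ 6.0e-04 -2.9e-03 -1.0e+00] F [ 1.06 -0.62  0.13] open 0.024 q [-0.37  0.46  1.5  -0.    1.18 -0.3 ]
lin [ 0.0251  0.0004 -0.0005] yaw 0.0021
```

View pics/s11.png

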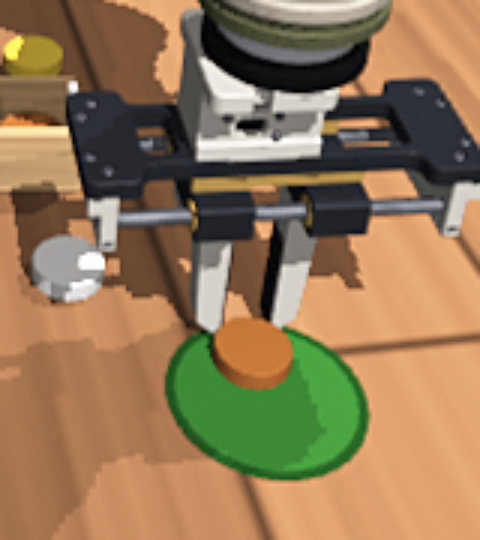

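View pics/t11.png

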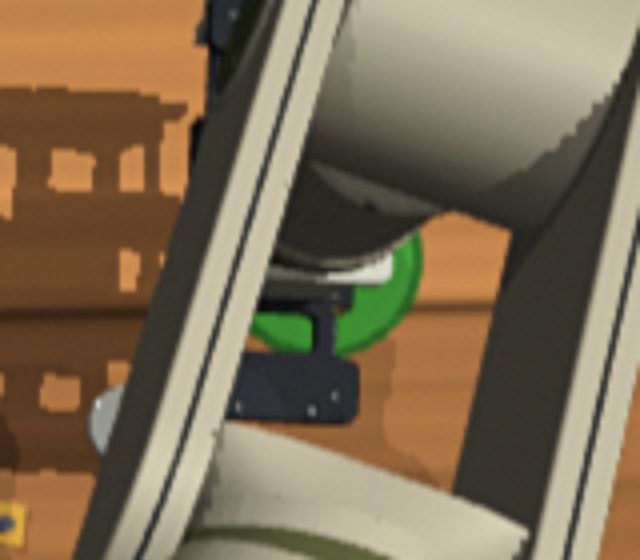

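The cake is on the mat's near part, with its base at crop (253,358) against the mat centre at (267,400), and about 25 mm remains.

Request:
carry_out([
  {"linear": [0.008, 0, 0], "yaw": 0},
  {"linear": [0.015, 0, 0], "yaw": 0},
  {"linear": [0.02, 0, 0], "yaw": 0},
  {"linear": [0.023, 0, 0], "yaw": 0},
  {"linear": [0.025, 0, 0], "yaw": 0},
])

```text
t: 10.72
tool_pos: [0.625, -0.2113, -0.0156]
orientation: [-1.178, 1.257, -1.262]
force: [0.2, 0.4, 0.4]
opening: 0.0238
```

Request:
carry_out([
  {"linear": [-0.008, 0, 0], "yaw": 0},
  {"linear": [-0.02, 0, 0], "yaw": 0},
  {"linear": [-0.035, -0.005, 0], "yaw": 0},
  {"linear": [-0.04, -0.03, 0], "yaw": 0},
  {"linear": [-0.04, -0.07, 0], "yaw": 0},
])

```text
t: 11.35
tool_pos: [0.6263, -0.1688, 0.0534]
orientation: [-1.18, 1.26, -1.258]
force: [0.6, -0.2, -0.7]
opening: 0.024
```

```bash
python3 -c "
from h import *
rel(.62,.05,.15,-4)
im=robot.read_camera('side');cv2.imwrite('pics/s12.png',im)
"
```

```text
t 11.35 pos [ 0.6263 -0.1688  0.0534] zang -3.83 tooly [-0.0029 -0.0015 -1.    ] F [ 0.58 -0.24 -0.69] open 0.024 q [-0.34  0.37  1.48 -0.    1.3  -0.27]
lin [-0.2177 -0.0969 -0.0211] yaw 0.003
```

View pics/s12.png

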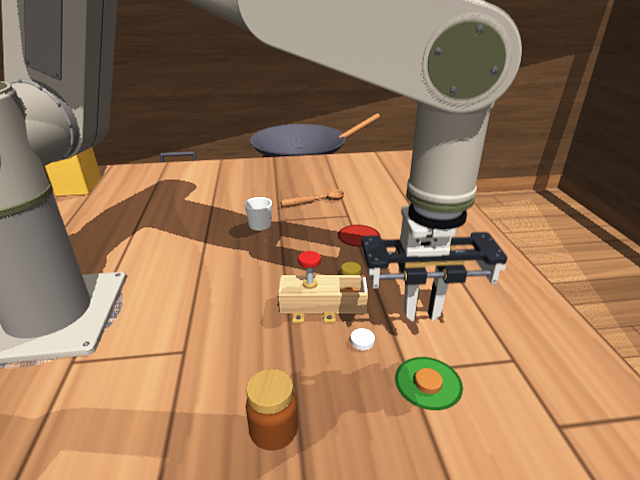

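The cake is at (429,380), in the middle of the mat, and the fingers are clear. I'll lift, move away and do a final check from above.

Request:
carry_out([
  {"linear": [0, -0.05, 0], "yaw": 0},
  {"linear": [-0.03, -0.1, 0], "yaw": 0},
  {"linear": [-0.08, -0.1, 0], "yaw": 0},
  {"linear": [-0.13, -0.1, 0], "yaw": 0},
  {"linear": [-0.18, -0.1, 0], "yaw": 0},
])

```text
t: 12.02
tool_pos: [0.642, 0.0122, 0.1614]
orientation: [-1.174, 1.25, -1.265]
force: [0.5, -0.3, -0.9]
opening: 0.0242
```

```bash
python3 -c "
from h import *
a=robot.read_camera('top');cv2.imwrite('pics/t13.png',a);b=robot.read_camera('side')
cv2.imwrite('pics/s13.png',b)
for c,s in blobs(a,(5,190,100),(16,255,255),60)[0]: print(c,s,onz('top',*c,.012))
print(robot.read_state()['tool_pos'],robot.read_state()['t'])
for n,lo,hi in (('g',(45,80,50),(75,255,255)),): print(blobs(a,lo,hi)[0])
"
```

```text
[480.1 163.5] [472 155  19  20 232] [ 0.62311766 -0.23160435  0.012     ]
[379.1 206.6] [371 197  17  20 272] [ 0.54331687 -0.03667457  0.012     ]
[0.6418703  0.01587658 0.16111739] 12.125
[(array([478.9, 163.9]), array([ 455,  139,   50,   51, 1610], dtype=int32))]
```

View pics/t13.png

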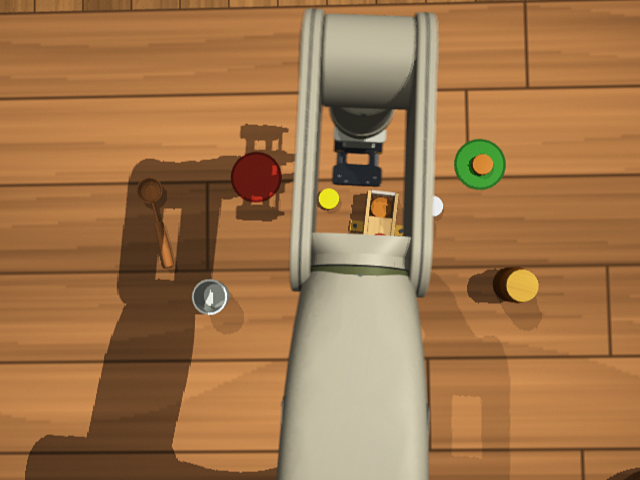

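View pics/s13.png

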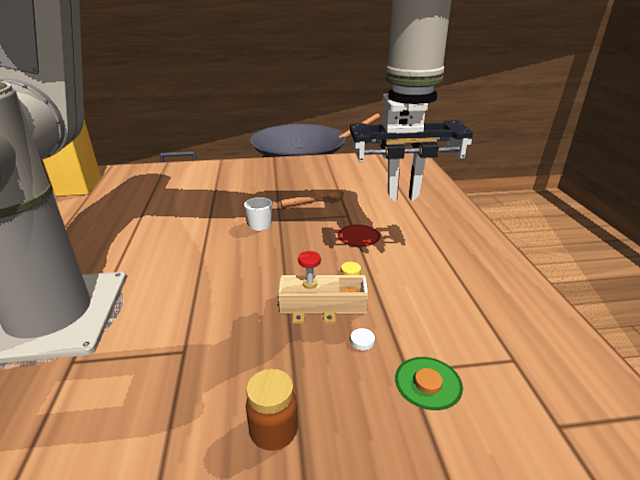

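In the top view the cake at (482,164) lies inside the mat centred at (479,164). The cup, jar, spoon and both decoy discs are where they started, and the plunger is up. I'll let the arm settle and hand in.

Request:
carry_out([
  {"linear": [0, 0, 0], "yaw": 0},
  {"linear": [0, 0, 0], "yaw": 0},
])

```text
t: 12.38
tool_pos: [0.6419, 0.0157, 0.1613]
orientation: [-1.176, 1.247, -1.26]
force: [-0.5, 0.1, -1.3]
opening: 0.0244
```

```bash
python3 -c "
from plant import robot
print(robot.close_job())"
```

```text
the job is handed in; nothing more can be done
None
```

I pressed the plunger once onto its stop (about 35 N at the wrist) and let it come back up. One cake slid out, and I pushed it flat to the mat between two slightly open fingertips. I handed the job in at 12.4 s.

**Last checks:**
- **Cake:** the final pictures show it flat and wholly on the green mat, about 5 mm from the mat's centre, with roughly 30 mm to spare around it.
- **Dispenser:** the plunger is up and cake is still visible in the magazine. The remaining two could not be counted separately.
- **Other things:** the cup, jar, spoon and the white and yellow discs look unmoved. The gripper is clear of everything.

**What disagreed:** `robot.tip_reach` puts the fingertips 8 mm ahead of the TCP. Contact with the plunger cap and the side pictures both put them about 21 mm behind it, so I worked from the measured value. The side camera also read y about 3–5 mm lower than the top camera.

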